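Step the reference disc under the gauge probe

ROBOT

A 6-joint arm with a two-finger parallel gripper is mounted at the origin on the work surface. World frame = base frame: x ahead of the robot, y to its left, z up, the work surface at z = 0. Lengths are in mm, angles in degrees, forces in N, time in s.
With the tool pointing down it reaches from about 300 to 850 mm from the base axis. Payload 4.2 kg.
Tool frame: the origin (TCP) lies at the very end of the fingers, on their centre line; the grasp point (between the pads) lies 19 mm behind it (env.grasp_offset is the distance from the TCP to the grasp point, in mm); z points along the fingers, y is the line along which they close (so a half turn about z gives the same grasp; the last joint's range is limited). The gripper opens to 91 mm and grips with 3 to 60 N. Pads are 32 mm wide; open, the fingers measure 118 mm over their backs; the gripper's body (76 mm by 178 mm) begins 60 mm behind the grasp point.
Start: joints at [68.526, 18.312, 89.639, -0, 72.044, -1.146], TCP at [199.76, 539.202, 213.976] pointing down, gripper open.
Joint ranges: [-177.97, 177.97], [-48.28, 115.42], [12.27, 149.76], [-77.06, 257.06], [2.81, 150.46], [-146.56, 146.56]. Speed limits (degrees/s): [147.25, 147.25, 180, 180, 180, 180].

INTERFACE

Orientations are given as [roll, pitch, yaw] about the fixed x, y, z axes, in that order (R = Rz(yaw) Ry(pitch) Rx(roll)).
In Python, from workcell import env gives the robot as it stands. The module is installed in compiled form; this text tells all that it offers.
- The arm moves only by the tool send_rows, never from a script. Its argument "motion" is a list of rows, each an object of numbers: "tx", "ty", "tz": the shift along the tool's x, y, z in units of 500 mm (1.0 is 500 mm); "rx", "ry", "rz": the turn, a rotation vector about the tool's x, y, z in units of 30 degrees (1.0 is 30 degrees); "gripper": the closure, from -1 (fully open) to 1 (shut). In form: [{"tx": .., "ty": .., "tz": .., "rx": .., "ry": .., "rz": .., "gripper": ..}, ...]. A call has 1 to 12 rows; each row shifts and turns the commanded pose from where the row before left it, along the tool's axes as they then stand; what a row does not reach is not made up. A row lasts 1/8 s, in which the tool goes at most 62.5 mm and 10.7 degrees, less where a joint would pass 70% of its speed; a pose out of reach is approached as far as the arm can. A call with a number of a shift or a turn outside -1 to 1 is refused whole. A call with a gripper value outside its range is refused whole. The fingers move at their own pace and stop on an object; "grip_force" is the grip in N (left out, the last holds). Time passes only in rows, so rows that do not move let the fingers close. It gives the time, the measured TCP pose, the force, the opening and the grip force at its end, in the units of the state.
- env.state(): the state, without advancing time (a new reading comes with each control period).
- env.grab_frame(name): name is "scene" or "top"; returns a dict with "frame" (420x560x3 uint8, red, green, blue), "vertical_fov" (degrees; the focal length in pixels is half the picture's height over the tangent of half this angle, whatever the lens; pixels are square), "cx", "cy" (the principal point, pixels), "rvec" (rotation vector, rad) and "tvec" (3), from world to camera coordinates, as OpenCV has them. Camera axes: x right, y down, z forward; pixel columns grow to the right and rows downward; lengths in mm; the calibration is good to about 2 mm. A picture is of the moment at which its call begins. There is no depth.
- env.job_done(): hands the job in; it is judged then, once.
The state is a dict: "time_s": time; "qpos": joint angles; "qvel": joint speeds; "effort": joint torques, N m; "ee_pos": TCP position; "ee_rot": TCP orientation; "force": force on the tool from outside, world axes, zero at the start; "torque": the same for the moment, N m; "gripper_width": finger opening in mm; "gripper_force": force on a finger pad.
Only numpy, scipy, OpenCV 4.12 (cv2) and the standard library are available. Lean on these libraries where they do the work, as an engineer would, in place of code of your own. Each camera call takes 0.05 s, during which the arm holds its last target. There are 200 camera calls.

TASK

Check the coating gauge on two reference pads: by its black handle, slide the blue carrier of the x-y stage until the blue pad is centred under the tip of the fixed probe, and let it rest there for a second or two while the gauge reads. Then slide it on until the red pad is centred under the probe tip, and let go of the handle, leaving the stage there.

Things in the scene. Friction and masses are not known exactly. Their poses are not given: they have to be found in the camera images.
- carrier: Sliding blue carrier, a 150 mm plate. Origin: mid-grip of its upright black handle (24 mm wide, 60 tall, top 110 mm above the table, tongue under it 50), 85 mm up. z up; x points from handle to the centre of its grey disc, 140 mm off. Never turns; slides on its x (135 mm travel) and y (110 mm) at once, 2-4 N friction, stays where left. Disc and pads move with it; each pad can reach the probe.
- pointer_tip (a point): Lowest end of the white tip, pointing straight down, of the black upright probe (18 mm wide) over the stage; 72 mm above the table, 12 mm over the pads. A thin steel arm, 165 mm above the table, holds it from a column 220 mm tall, 185 mm away along the carrier's +y. Probe and column are fixed: they do not move with the carrier.
- blue_pad (a point): Centre of the top of the blue round pad, 26 mm wide, 60 mm above the table, 34 mm from the centre of the grey disc (120 mm wide, its top 58 mm up), which is clamped on the carrier at any turn and bears four such pads at quarter turns: blue, yellow, red, green.
- red_pad (a point): Centre of the top of the red round pad, 26 mm wide, 60 mm above the table, on the same grey disc, straight across from the blue pad (68 mm away).

How it is judged:
By the outcome, as a careful person would: the job done as asked, in the order asked, and still so for the second after the job is handed in, with the robot touching nothing.
It also fails if it takes over 35 s, if anything falls off the work surface, if the arm or the gripper's body presses on something with over 40 N, if the wrist force passes 120 N, or if a joint passes its speed limit or range.

## Working session

There is one attempt and no reset: what is moved stays moved. The work goes in short steps, Python scripts to look and compute and a tool call to move; the robot and the scene stay as the last step left them, time stands still between calls to the robot, and variables do not carry over. Pictures are saved under pics/ and viewed, at most 10 in all, crops included, and the job is handed in when it is done.

Besides the shell and the picture viewer there is one more tool, called after "Emit:" as name(argument=value, ...), one argument or row to a line, values as JSON. send_rows: Moves the arm, as the interface text tells. Shifts and turns lie within -1 to 1; 1 stands for 500 mm of shift or 30 degrees of turn. Its arguments: {"type":"object","properties":{"motion":{"type":"array"},"grip_force":{"type":"number"}},"required":["motion"]}

```bash
mkdir -p pics
cat > h.py <<'E'
import numpy as np, cv2
from workcell import env
def grab(n):
    d=env.grab_frame(n); f=d["frame"]; h=f.shape[0]
    F=h/2/np.tan(np.radians(d["vertical_fov"])/2)
    K=np.array([[F,0,d["cx"]],[0,F,d["cy"]],[0,0,1.]])
    R=cv2.Rodrigues(np.array(d["rvec"],float))[0]; t=np.array(d["tvec"],float).ravel()
    return f,K,R,t
def ray(c,u,v):
    f,K,R,t=c; o=-R.T@t; r=R.T@np.linalg.solve(K,[u,v,1.]); return o,r/np.linalg.norm(r)
def onz(c,u,v,z):
    o,r=ray(c,u,v); return o+r*(z-o[2])/r[2]
def proj(c,p):
    f,K,R,t=c; q=K@(R@np.array(p,float)+t); return q[:2]/q[2]
def save(c,n): cv2.imwrite(f"pics/{n}.png",c[0][:,:,::-1])
E
python3 - <<'E'
from h import *
for n in("scene","top"):
    c=grab(n); save(c,n+"1"); print(n,-c[2].T@c[3],c[1][0,0],c[2][2])
print(env.state())
E
```

```text
scene [996.57377847  18.81920159 688.80104351] 521.2681568200453 [-0.54041693  0.03677816 -0.84059319]
top [527.24564788  31.40375996 774.30003945] 436.20372735465503 [ 0.17347015  0.0185302  -0.98466479]
{'time_s': 0.1, 'qpos': array([ 6.85242076e+01,  1.83467291e+01,  8.96985033e+01,  1.42928548e-05,
        7.20432932e+01, -1.14591233e+00]), 'qvel': array([-0.01835399, -0.01309682, -0.17614535, -0.05830363, -0.09882234,
       -0.00826332]), 'effort': array([ 1.41542590e-03, -4.13329697e+01, -2.32505447e+01,  7.28981663e-02,
        4.21753689e-02, -5.61494505e-05]), 'ee_pos': array([199.60652709, 538.77091451, 213.22305477]), 'ee_rot': array([-1.79911492e+02, -1.78397452e-03,  1.59670114e+02]), 'force': array([-0.72088364, -0.69173489,  0.23194707]), 'torque': array([ 0.05412699, -0.0202024 , -0.02198218]), 'gripper_force': 0.0, 'gripper_width': 91.38813447010249}
```

View pics/scene1.png

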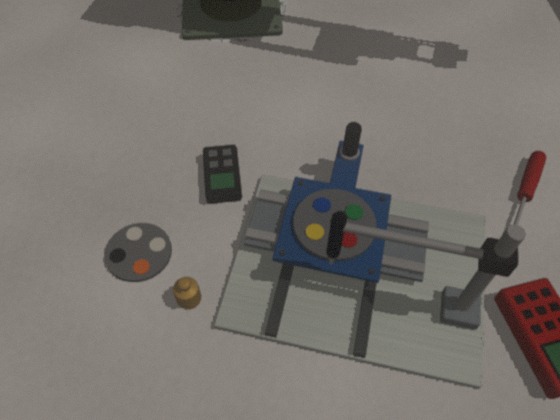

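View pics/top1.png

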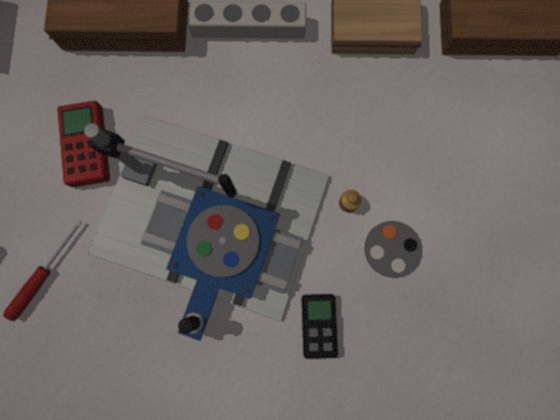

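The scene view shows the carrier with its handle top at (352,128), pads around (335,222) and the probe at (336,235). In the top view the handle is at (190,325), the disc at (223,240) and the probe at (228,186).

```bash
cat >> h.py <<'E'
def pads(c,box):
    hsv=cv2.cvtColor(c[0],cv2.COLOR_RGB2HSV); x0,y0,x1,y1=box; out={}
    for n,(a,b) in dict(red=(170,8),yellow=(20,35),green=(45,85),blue=(110,130)).items():
        H,S,V=[hsv[y0:y1,x0:x1,i].astype(int) for i in range(3)]
        m=((H>=a)&(H<=b) if a<b else (H>=a)|(H<=b))&(S>90)&(V>50)
        k,l,s,ce=cv2.connectedComponentsWithStats(m.astype(np.uint8))
        out[n]=[(s[i,4],*(ce[i]+[x0,y0]).round(1),s[i,2],s[i,3]) for i in range(1,k) if s[i,4]>40]
    return out
E
python3 - <<'E'
from h import *
T=grab("top");S=grab("scene")
for c,b in((T,(190,205,258,275)),(S,(298,192,372,256))):
    for n,l in pads(c,b).items():
        for a in l: print(n,a,onz(c,a[1],a[2],60).round(1))
a=cv2.resize(T[0][165:345,165:285],None,fx=4,fy=4,interpolation=2)[:600]
b=cv2.resize(S[0][110:280,300:400],None,fx=4,fy=4,interpolation=2)[:600]
b=cv2.resize(S[0][200:275,300:380],None,fx=5,fy=5,interpolation=2)
o=np.zeros((600,800,3),np.uint8); 
a=cv2.resize(T[0][165:225,200:260],None,fx=6,fy=6,interpolation=2); d=cv2.resize(T[0][305:345,165:225],None,fx=5,fy=5,interpolation=2)
o[:360,:360]=a; o[:375,400:800]=b; o[380:580,:300]=d
cv2.imwrite("pics/c1.png",cv2.convertScaleAbs(o,alpha=1.8)[:,:,::-1])
E
```

```text
red (np.int32(198), np.float64(214.3), np.float64(221.3), np.int32(16), np.int32(16)) [628.9 150.1  60. ]
yellow (np.int32(208), np.float64(241.2), np.float64(231.4), np.int32(17), np.int32(16)) [612.9 104.9  60. ]
green (np.int32(176), np.float64(203.4), np.float64(248.5), np.int32(16), np.int32(14)) [583.5 166.   60. ]
blue (np.int32(147), np.float64(230.5), np.float64(259.0), np.int32(16), np.int32(15)) [567.3 120.8  60. ]
red (np.int32(200), np.float64(348.8), np.float64(239.6), np.int32(17), np.int32(16)) [630.  151.1  60. ]
yellow (np.int32(257), np.float64(314.3), np.float64(231.2), np.int32(20), np.int32(17)) [612.5 104.5  60. ]
green (np.int32(194), np.float64(353.8), np.float64(211.6), np.int32(17), np.int32(14)) [583.6 165.6  60. ]
blue (np.int32(181), np.float64(321.8), np.float64(204.3), np.int32(18), np.int32(15)) [567.2 120.9  60. ]
```

View pics/c1.png

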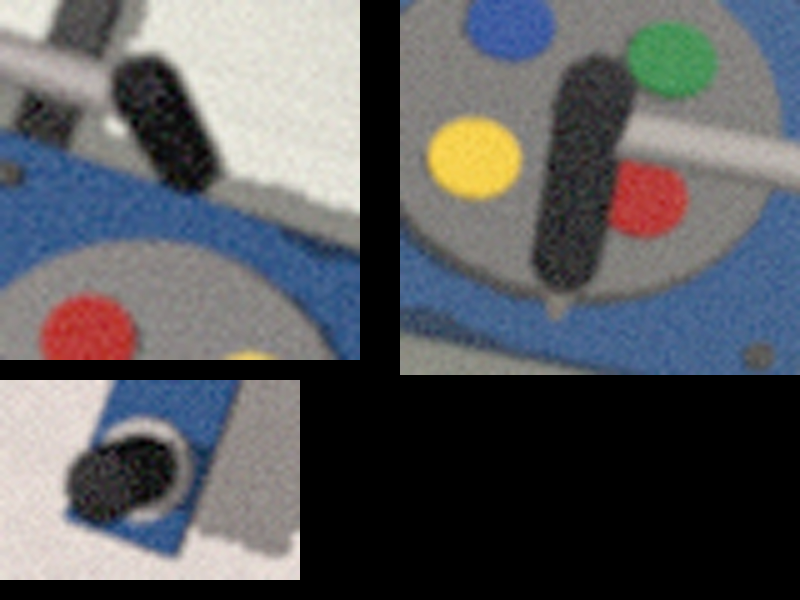

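Run:
```python
from h import *
T=grab("top");S=grab("scene")
tip=onz(S,330.4,263.2,72);print("tip",tip)
print("top view probe axis",[proj(T,[tip[0],tip[1],z]).round(1) for z in(72,84,120,165)])
h=onz(T,185.6,325.6,110);print("handle",h, onz(S,353,129,110))
D=np.array([598.2,135.5]); v=D-h[:2];print("len",np.hypot(*v),"ang",np.degrees(np.arctan2(v[1],v[0])))
# plate edge direction in both: blue mask min-area rect of the plate (top view)
hsv=cv2.cvtColor(T[0],cv2.COLOR_RGB2HSV);m=cv2.inRange(hsv,(105,110,40),(125,255,255));m[:,:160]=0;m[:,290:]=0;m[:180]=0;m[345:]=0
c=max(cv2.findContours(m,0,2)[0],key=cv2.contourArea);w=np.array([onz(T,*p[0],50)[:2] for p in c],np.float32)
r=cv2.minAreaRect(w);print(r)
```

```text
tip [671.54892292 118.45851014  72.        ]
top view probe axis [array([233.5, 195. ]), array([232.6, 193.4]), array([229.9, 188.6]), array([226. , 181.8])]
handle [465.09102595 177.26283171 110.        ] [469.26430078 176.16632112 110.        ]
len 139.5067492455028 ang -17.419206584630682
((568.6404418945312, 144.73060607910156), (148.10394287109375, 211.65658569335938), 72.14802551269531)
```

Emit:
send_rows(
  motion=[
    {"rz": -0.087, "tx": -0.03, "ty": -0.022, "gripper": -1},
    {"tx": -0.0725, "ty": -0.053},
    {"tx": -0.08, "ty": -0.058},
    {"tx": -0.08, "ty": -0.058},
    {"tx": -0.08, "ty": -0.058},
    {"tx": -0.08, "ty": -0.058},
    {"tx": -0.08, "ty": -0.058},
    {"tx": -0.08, "ty": -0.058},
    {"tx": -0.07, "ty": -0.05},
    {"tx": -0.05, "ty": -0.036},
    {"tx": -0.023, "ty": -0.017},
    {"tx": 0},
  ],
)

```text
invalid input at $.motion[0]: expected keys tx, ty, tz, rx, ry, rz, gripper
```

Run:
```python
from h import *
s=env.state();print(s['time_s'],s['ee_pos'],s['ee_rot'],s['force'])
S=grab("scene");save(S,"s2")
```

```text
0.3 [199.67651591 539.06687537 213.68994928] [-1.79970262e+02 -1.22845243e-03  1.59674821e+02] [ 0.2109862   0.04309535 -0.16689917]
```

View pics/s2.png

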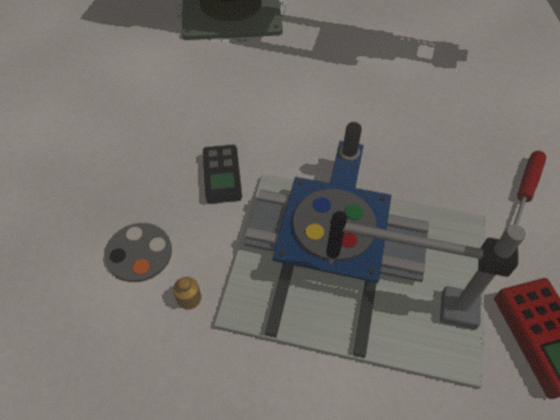

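The move was refused because every key is required; the scene is unchanged.

Emit:
send_rows(
  motion=[
    {"tx": -0.03, "ty": -0.022, "tz": 0, "rx": 0, "ry": 0, "rz": -0.087, "gripper": -1},
    {"tx": -0.0725, "ty": -0.053, "tz": 0, "rx": 0, "ry": 0, "rz": 0, "gripper": -1},
    {"tx": -0.08, "ty": -0.058, "tz": 0, "rx": 0, "ry": 0, "rz": 0, "gripper": -1},
    {"tx": -0.08, "ty": -0.058, "tz": 0, "rx": 0, "ry": 0, "rz": 0, "gripper": -1},
    {"tx": -0.08, "ty": -0.058, "tz": 0, "rx": 0, "ry": 0, "rz": 0, "gripper": -1},
    {"tx": -0.08, "ty": -0.058, "tz": 0, "rx": 0, "ry": 0, "rz": 0, "gripper": -1},
    {"tx": -0.08, "ty": -0.058, "tz": 0, "rx": 0, "ry": 0, "rz": 0, "gripper": -1},
    {"tx": -0.08, "ty": -0.058, "tz": 0, "rx": 0, "ry": 0, "rz": 0, "gripper": -1},
    {"tx": -0.07, "ty": -0.05, "tz": 0, "rx": 0, "ry": 0, "rz": 0, "gripper": -1},
    {"tx": -0.05, "ty": -0.036, "tz": 0, "rx": 0, "ry": 0, "rz": 0, "gripper": -1},
    {"tx": -0.023, "ty": -0.017, "tz": 0, "rx": 0, "ry": 0, "rz": 0, "gripper": -1},
    {"tx": 0, "ty": 0, "tz": 0, "rx": 0, "ry": 0, "rz": 0, "gripper": -1},
  ],
)

```text
time_s: 1.85
ee_pos: [464.6, 177.7, 213.9]
ee_rot: [180.0, -0.0, 162.2]
force: [0.2, 0.2, 0.1]
gripper_width: 91.4
gripper_force: 0.0
```

Run:
```python
from h import *
s=env.state();print(s['time_s'],s['ee_pos'],s['ee_rot'],s['force'])
S=grab("scene");save(S,"s3")
a=np.radians(s['ee_rot'][2]);d=np.array([464.8,178.1])-s['ee_pos'][:2]
print("tool xy to go",d@[np.cos(a),np.sin(a)],d@[np.sin(a),-np.cos(a)])
```

```text
1.85 [464.6293664  177.66598772 213.86790244] [ 1.79981886e+02 -2.83579827e-02  1.62205505e+02] [0.20629129 0.19083531 0.13961324]
tool xy to go -0.0298344643057645 0.4653948748732843
```

View pics/s3.png

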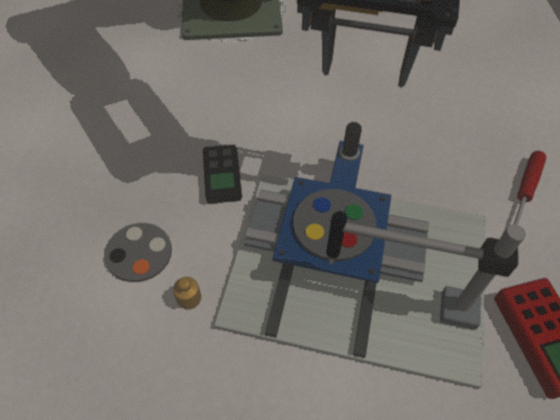

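The open fingers at (328,75) and (408,82) stand either side of the handle's line. Next I go down and close on it.

Emit:
send_rows(
  grip_force=25,
  motion=[
    {"tx": 0, "ty": 0.001, "tz": 0.05, "rx": 0, "ry": 0, "rz": 0, "gripper": -1},
    {"tx": 0, "ty": 0, "tz": 0.08, "rx": 0, "ry": 0, "rz": 0, "gripper": -1},
    {"tx": 0, "ty": 0, "tz": 0.08, "rx": 0, "ry": 0, "rz": 0, "gripper": -1},
    {"tx": 0, "ty": 0, "tz": 0.06, "rx": 0, "ry": 0, "rz": 0, "gripper": -1},
    {"tx": 0, "ty": 0, "tz": 0.026, "rx": 0, "ry": 0, "rz": 0, "gripper": -1},
    {"tx": 0, "ty": 0, "tz": 0, "rx": 0, "ry": 0, "rz": 0, "gripper": 1},
    {"tx": 0, "ty": 0, "tz": 0, "rx": 0, "ry": 0, "rz": 0, "gripper": 1},
    {"tx": 0, "ty": 0, "tz": 0, "rx": 0, "ry": 0, "rz": 0, "gripper": 1},
    {"tx": 0, "ty": 0, "tz": 0, "rx": 0, "ry": 0, "rz": 0, "gripper": 1},
  ],
)

```text
time_s: 3.02
ee_pos: [465.2, 178.4, 66.7]
ee_rot: [179.9, 0.1, 162.3]
force: [0.0, 0.2, -0.6]
gripper_width: 54.2
gripper_force: 0.0
```

Emit:
send_rows(
  motion=[
    {"tx": 0, "ty": 0, "tz": 0, "rx": 0, "ry": 0, "rz": 0, "gripper": 1},
    {"tx": 0, "ty": 0, "tz": 0, "rx": 0, "ry": 0, "rz": 0, "gripper": 1},
    {"tx": 0, "ty": 0, "tz": 0, "rx": 0, "ry": 0, "rz": 0, "gripper": 1},
    {"tx": 0, "ty": 0, "tz": 0, "rx": 0, "ry": 0, "rz": 0, "gripper": 1},
    {"tx": 0, "ty": 0, "tz": 0, "rx": 0, "ry": 0, "rz": 0, "gripper": 1},
  ],
)

```text
time_s: 3.65
ee_pos: [464.6, 178.1, 65.9]
ee_rot: [-180.0, -0.0, 162.3]
force: [-0.9, -1.8, 0.9]
gripper_width: 23.5
gripper_force: 25.0
```

Emit:
send_rows(
  motion=[
    {"tx": -0.01, "ty": 0.003, "tz": 0, "rx": 0, "ry": 0, "rz": 0, "gripper": 1},
    {"tx": -0.02, "ty": 0.006, "tz": 0, "rx": 0, "ry": 0, "rz": 0, "gripper": 1},
    {"tx": -0.03, "ty": 0.009, "tz": 0, "rx": 0, "ry": 0, "rz": 0, "gripper": 1},
    {"tx": -0.03, "ty": 0.009, "tz": 0, "rx": 0, "ry": 0, "rz": 0, "gripper": 1},
    {"tx": -0.03, "ty": 0.009, "tz": 0, "rx": 0, "ry": 0, "rz": 0, "gripper": 1},
    {"tx": -0.03, "ty": 0.009, "tz": 0, "rx": 0, "ry": 0, "rz": 0, "gripper": 1},
    {"tx": -0.02, "ty": 0.006, "tz": 0, "rx": 0, "ry": 0, "rz": 0, "gripper": 1},
    {"tx": -0.01, "ty": 0.003, "tz": 0, "rx": 0, "ry": 0, "rz": 0, "gripper": 1},
    {"tx": 0, "ty": 0, "tz": 0, "rx": 0, "ry": 0, "rz": 0, "gripper": 1},
  ],
)

```text
time_s: 4.78
ee_pos: [560.1, 176.6, 66.0]
ee_rot: [179.9, 0.1, 162.3]
force: [2.1, -1.3, -0.8]
gripper_width: 23.5
gripper_force: 25.0
```

Run:
```python
from h import *
s=env.state();print(s['time_s'],s['ee_pos'],s['ee_rot'],s['force'])
S=grab("scene");T=grab("top")
ex=[671.5,118.5,60]
for n,c in(("S",S),("T",T)):
    u,v=proj(c,ex).astype(int)
    for k,l in pads(c,(u-45,v-45,u+60,v+60)).items():
        for a in l:
            if a[0]<350: print(n,k,a,onz(c,a[1],a[2],60).round(1))
us,vs=proj(S,ex).astype(int);ut,vt=proj(T,ex).astype(int);print(us,vs,ut,vt)
o=np.hstack([cv2.resize(c[0][v-40:v+40,u-33:u+33],None,fx=6,fy=6,interpolation=2) for c,u,v in((S,us,vs),(T,ut,vt))])
cv2.imwrite("pics/c4.png",cv2.convertScaleAbs(o,alpha=1.7)[:,:,::-1])
```

```text
4.775 [560.10730154 176.60859101  65.9595478 ] [1.79935895e+02 1.48391507e-01 1.62285344e+02] [ 2.12571686 -1.31446474 -0.7563597 ]
S red (np.int32(297), np.float64(358.3), np.float64(301.6), np.int32(20), np.int32(19)) [724.3 149.1  60. ]
S yellow (np.int32(314), np.float64(322.4), np.float64(292.8), np.int32(21), np.int32(19)) [708.3 104.   60. ]
S green (np.int32(236), np.float64(364.5), np.float64(269.7), np.int32(18), np.int32(17)) [678.6 165.1  60. ]
S blue (np.int32(181), np.float64(329.5), np.float64(262.9), np.int32(19), np.int32(17)) [664.7 119.2  60. ]
T red (np.int32(184), np.float64(217.1), np.float64(165.8), np.int32(15), np.int32(15)) [724.  149.7  60. ]
T yellow (np.int32(202), np.float64(243.4), np.float64(175.3), np.int32(16), np.int32(16)) [708.1 104.5  60. ]
T green (np.int32(168), np.float64(206.5), np.float64(191.7), np.int32(14), np.int32(15)) [678.8 165.6  60. ]
T blue (np.int32(132), np.float64(232.9), np.float64(202.4), np.int32(15), np.int32(14)) [661.3 120.5  60. ]
329 267 234 196
```

View pics/c4.png

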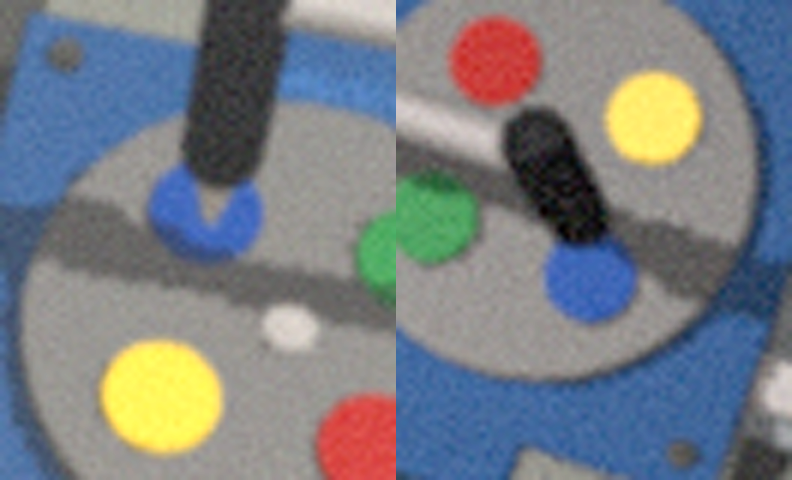

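Left crop: the white tip ends at (210,225), over the upper part of the blue pad (centred about (207,212)); right crop: the probe shades the top of the blue pad. The pad still has to go several mm towards +x.

Run:
```python
from h import *
s=env.state();print(s['time_s'],s['ee_pos'],s['force'],s['qvel'].round(2))
S=grab("scene");T=grab("top")
tip=onz(S,330.6,264.1,72)[:2];print("tip",tip)
for n,c in(("S",S),("T",T)):
    p={}
    u,v=proj(c,[671.5,118.5,60]).astype(int)
    for k,l in pads(c,(u-45,v-45,u+60,v+60)).items():
        for a in l:
            if 150<a[0]<350: p[k]=onz(c,a[1],a[2],60)[:2]
    D=(p['yellow']+p['green'])/2; b=D+[-30.95,-14.65]; print(n,D,b,"go",tip-b)
    d=tip-b;a=np.radians(162.3);print("tool",d@[np.cos(a),np.sin(a)],d@[np.sin(a),-np.cos(a)])
print(env.state()['ee_pos'])
```

```text
4.875 [559.62855608 176.7893418   65.96754198] [ 1.66343014 -1.20308281 -0.76844068] [ 0.21 -0.16  0.27  0.3   0.31 -0.12]
tip [672.92134802 118.54310439]
S [693.01562321 134.65710134] [662.06562321 120.00710134] go [10.85572481 -1.46399696]
tool -10.786934356365462 1.905805735598026
T [692.87131041 135.09185819] [661.92131041 120.44185819] go [11.00003761 -1.8987538 ]
tool -11.056596053468917 1.5355054961384138
[559.22347582 176.87356117  65.99173841]
```

Emit:
send_rows(
  motion=[
    {"tx": -0.012, "ty": 0.002, "tz": 0, "rx": 0, "ry": 0, "rz": 0, "gripper": 1},
    {"tx": -0.01, "ty": 0.0015, "tz": 0, "rx": 0, "ry": 0, "rz": 0, "gripper": 1},
    {"tx": 0, "ty": 0, "tz": 0, "rx": 0, "ry": 0, "rz": 0, "gripper": 1},
    {"tx": 0, "ty": 0, "tz": 0, "rx": 0, "ry": 0, "rz": 0, "gripper": 1},
  ],
)

```text
time_s: 5.48
ee_pos: [570.3, 174.7, 66.0]
ee_rot: [180.0, 0.1, 162.3]
force: [0.6, -2.2, 0.8]
gripper_width: 23.8
gripper_force: 25.0
```

```bash
cat > m.py <<'E'
import sys
from h import *
off=np.array(eval(sys.argv[1])); w=sys.argv[2]; pr=eval(sys.argv[3]); shot=sys.argv[4]
S=grab("scene");T=grab("top");ims=[]
for n,c in(("S",S),("T",T)):
    p={}
    u,v=proj(c,[672.9,118.5,60]).astype(int)
    for k,l in pads(c,(u-60,v-60,u+60,v+60)).items():
        for a in l:
            if 120<a[0]<350: p[k]=onz(c,a[1],a[2],60)[:2]
    print(n,{k:x.round(1) for k,x in p.items()})
    D=(p[pr[0]]+p[pr[1]])/2; d=np.array([672.9,118.5])-D-off
    a=np.radians(162.3);print(" go",d,"tool",d@[np.cos(a),np.sin(a)],d@[np.sin(a),-np.cos(a)])
    ims.append(cv2.resize(c[0][v-40:v+40,u-33:u+33],None,fx=6,fy=6,interpolation=2))
cv2.imwrite(f"pics/{shot}.png",cv2.convertScaleAbs(np.hstack(ims),alpha=1.7)[:,:,::-1])
s=env.state();print(s['time_s'],s['ee_pos'],s['force'])
E
python3 m.py "(-30.95,-14.65)" blue "('yellow','green')" c5
```

```text
S {'red': array([734.4, 147.2]), 'yellow': array([718.3, 102.1]), 'green': array([689. , 163.3]), 'blue': array([673.5, 117.9])}
 go [0.15646852 0.47271164] tool -0.0053415684614852126 0.49790577723384427
T {'red': array([734.4, 147.6]), 'yellow': array([718.4, 102.5]), 'green': array([687.4, 164.5])}
 go [ 0.91388719 -0.32526809] tool -0.9695173736421032 -0.032018462778425634
5.575 [570.25013389 174.7192997   65.94922336] [ 1.15922517 -2.23161884  0.66426234]
```

View pics/c5.png

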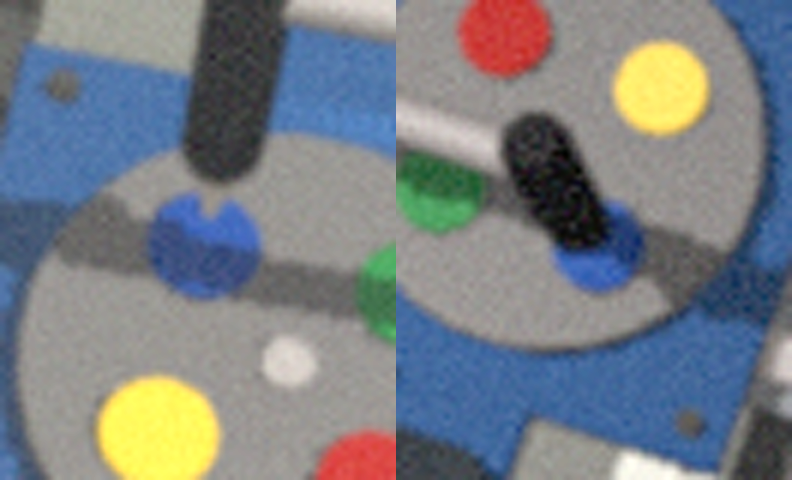

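Left crop: the white tip ends at about (209,221), some 24 pixels above the pad centre (205,245). That is where a tip 12 mm above the centre should appear, so the blue pad is centred and I let it rest.

Emit:
send_rows(
  motion=[
    {"tx": 0, "ty": 0, "tz": 0, "rx": 0, "ry": 0, "rz": 0, "gripper": 1},
    {"tx": 0, "ty": 0, "tz": 0, "rx": 0, "ry": 0, "rz": 0, "gripper": 1},
    {"tx": 0, "ty": 0, "tz": 0, "rx": 0, "ry": 0, "rz": 0, "gripper": 1},
    {"tx": 0, "ty": 0, "tz": 0, "rx": 0, "ry": 0, "rz": 0, "gripper": 1},
    {"tx": 0, "ty": 0, "tz": 0, "rx": 0, "ry": 0, "rz": 0, "gripper": 1},
    {"tx": 0, "ty": 0, "tz": 0, "rx": 0, "ry": 0, "rz": 0, "gripper": 1},
    {"tx": 0, "ty": 0, "tz": 0, "rx": 0, "ry": 0, "rz": 0, "gripper": 1},
    {"tx": 0, "ty": 0, "tz": 0, "rx": 0, "ry": 0, "rz": 0, "gripper": 1},
    {"tx": 0, "ty": 0, "tz": 0, "rx": 0, "ry": 0, "rz": 0, "gripper": 1},
    {"tx": 0, "ty": 0, "tz": 0, "rx": 0, "ry": 0, "rz": 0, "gripper": 1},
    {"tx": 0, "ty": 0, "tz": 0, "rx": 0, "ry": 0, "rz": 0, "gripper": 1},
    {"tx": 0, "ty": 0, "tz": 0, "rx": 0, "ry": 0, "rz": 0, "gripper": 1},
  ],
)

```text
time_s: 7.08
ee_pos: [569.7, 174.9, 66.0]
ee_rot: [180.0, 0.0, 162.3]
force: [1.8, -2.6, -0.6]
gripper_width: 23.8
gripper_force: 25.0
```

Emit:
send_rows(
  motion=[
    {"tx": 0, "ty": 0, "tz": 0, "rx": 0, "ry": 0, "rz": 0, "gripper": 1},
    {"tx": 0, "ty": 0, "tz": 0, "rx": 0, "ry": 0, "rz": 0, "gripper": 1},
    {"tx": 0, "ty": 0, "tz": 0, "rx": 0, "ry": 0, "rz": 0, "gripper": 1},
    {"tx": 0, "ty": 0, "tz": 0, "rx": 0, "ry": 0, "rz": 0, "gripper": 1},
  ],
)

```text
time_s: 7.58
ee_pos: [569.7, 174.9, 66.0]
ee_rot: [180.0, 0.0, 162.3]
force: [1.4, -1.7, -0.4]
gripper_width: 23.5
gripper_force: 25.0
```

Emit:
send_rows(
  motion=[
    {"tx": 0.008, "ty": -0.0075, "tz": 0, "rx": 0, "ry": 0, "rz": 0, "gripper": 1},
    {"tx": 0.02, "ty": -0.019, "tz": 0, "rx": 0, "ry": 0, "rz": 0, "gripper": 1},
    {"tx": 0.022, "ty": -0.02, "tz": 0, "rx": 0, "ry": 0, "rz": 0, "gripper": 1},
    {"tx": 0.022, "ty": -0.02, "tz": 0, "rx": 0, "ry": 0, "rz": 0, "gripper": 1},
    {"tx": 0.02, "ty": -0.019, "tz": 0, "rx": 0, "ry": 0, "rz": 0, "gripper": 1},
    {"tx": 0.0075, "ty": -0.0075, "tz": 0, "rx": 0, "ry": 0, "rz": 0, "gripper": 1},
    {"tx": 0, "ty": 0, "tz": 0, "rx": 0, "ry": 0, "rz": 0, "gripper": 1},
    {"tx": 0, "ty": 0, "tz": 0, "rx": 0, "ry": 0, "rz": 0, "gripper": 1},
    {"tx": 0, "ty": 0, "tz": 0, "rx": 0, "ry": 0, "rz": 0, "gripper": 1},
  ],
)

```text
time_s: 8.7
ee_pos: [507.6, 145.5, 65.9]
ee_rot: [-179.9, -0.1, 162.3]
force: [-2.2, -1.7, 1.6]
gripper_width: 23.6
gripper_force: 25.0
```

```bash
python3 m.py "(30.8,14.7)" red "('yellow','green')" c6
```

```text
S {'red': array([672.3, 118.1]), 'yellow': array([655.6,  72.8]), 'blue': array([610.7,  88.9])}Traceback (most recent call last):
  File "m.py", line 12, in <module>
    D=(p[pr[0]]+p[pr[1]])/2; d=np.array([672.9,118.5])-D-off
                ~^^^^^^^
KeyError: 'green'
```

```bash
python3 m.py "(61.6,29.2)" red "('blue','blue')" c6
```

```text
S {'red': array([672.6, 118.3]), 'yellow': array([655.9,  73.1]), 'blue': array([611. ,  89.1])}
 go [0.28975882 0.17439221] tool -0.22302106720926457 0.25423299940648364
T {'red': array([669.4, 116.9]), 'yellow': array([656. ,  73.5]), 'green': array([626.8, 134.6]), 'blue': array([611.2,  89.6])}
 go [ 0.1154979  -0.33368391] tool -0.2114813402895809 -0.2827726243082005
8.9 [507.95884332 145.70532093  65.91169555] [-2.88206334 -1.30447282  2.90178596]
```

View pics/c6.png

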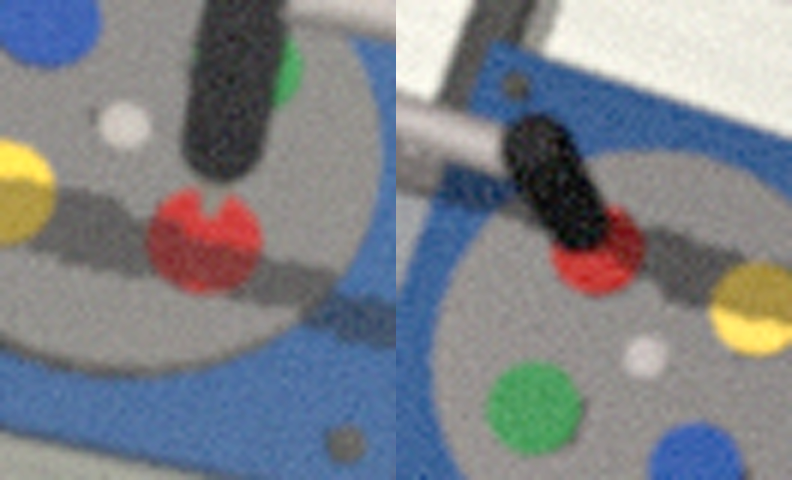

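The left crop shows the tip's end at (210,222) over the red pad (205,241), so red is centred to under a millimetre. I release and lift.

Emit:
send_rows(
  motion=[
    {"tx": 0, "ty": 0, "tz": 0, "rx": 0, "ry": 0, "rz": 0, "gripper": -1},
    {"tx": 0, "ty": 0, "tz": 0, "rx": 0, "ry": 0, "rz": 0, "gripper": -1},
    {"tx": 0, "ty": 0, "tz": 0, "rx": 0, "ry": 0, "rz": 0, "gripper": -1},
    {"tx": 0, "ty": 0, "tz": 0, "rx": 0, "ry": 0, "rz": 0, "gripper": -1},
    {"tx": 0, "ty": 0, "tz": 0, "rx": 0, "ry": 0, "rz": 0, "gripper": -1},
    {"tx": 0, "ty": 0, "tz": 0, "rx": 0, "ry": 0, "rz": 0, "gripper": -1},
    {"tx": 0, "ty": 0, "tz": -0.04, "rx": 0, "ry": 0, "rz": 0, "gripper": -1},
    {"tx": 0, "ty": 0, "tz": -0.08, "rx": 0, "ry": 0, "rz": 0, "gripper": -1},
    {"tx": 0, "ty": 0, "tz": -0.08, "rx": 0, "ry": 0, "rz": 0, "gripper": -1},
    {"tx": 0, "ty": 0, "tz": -0.06, "rx": 0, "ry": 0, "rz": 0, "gripper": -1},
    {"tx": 0, "ty": 0, "tz": 0, "rx": 0, "ry": 0, "rz": 0, "gripper": -1},
    {"tx": 0, "ty": 0, "tz": 0, "rx": 0, "ry": 0, "rz": 0, "gripper": -1},
  ],
)

```text
time_s: 10.4
ee_pos: [507.4, 145.6, 194.8]
ee_rot: [-179.9, -0.1, 162.3]
force: [-0.2, -0.3, -0.5]
gripper_width: 90.9
gripper_force: 0.0
```

```bash
python3 m.py "(61.6,29.2)" red "('blue','blue')" c7; python3 -c "
from h import *
print(env.state()['gripper_width'])"
```

```text
S {'red': array([672.8, 118.6]), 'yellow': array([655.9,  73.1]), 'blue': array([611. ,  89.4])}
 go [ 0.26828727 -0.10846209] tool -0.2885630077675752 -0.021759450910643935
T {'red': array([669.5, 117.1]), 'yellow': array([656. ,  73.7]), 'green': array([627. , 134.4]), 'blue': array([611.5,  89.6])}
 go [-0.21584967 -0.34410553] tool 0.10101220677555411 -0.39344151967195723
10.5 [507.19549683 145.51779059 194.33260311] [-0.02947659 -0.13505564  0.24812857]
91.14928788305792
```

```bash
python3 -c "
from workcell import env
print(env.job_done())"
```

```text
the job is handed in; nothing more can be done
None
```

The blue pad rested centred under the probe for about 2 s. The red pad was then centred to within about 0.5 mm by camera, the handle was released with the gripper clear, and the job was handed in at about 10.5 s.

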